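# Clamp an empty tube rack on a bench mixer by its guarded, sunk knob

## Robot

A 7-joint arm with a two-finger parallel gripper is mounted at the origin on a cart in front of the work surface, level with it; the furniture and walls round the work are solid. World frame = base frame: x ahead of the robot, y to its left, z up, the work surface at z = 0. Lengths are in m, angles in degrees, forces in N, time in s.
With the tool pointing down it reaches from about 0.35 to 0.775 m from the base axis. Payload 3.1 kg.
Tool frame: the origin (TCP) lies on the centre line of the jaws, within the pads' length; the fingertips stand 17 mm ahead of it and the grasp point (between the pads) lies 2 mm behind it (robot.tip_reach is the distance from the TCP to the fingertips, in m); z points along the fingers, y is the line along which they close (so a half turn about z gives the same grasp; the last joint's range is limited). The gripper opens to 85 mm and grips with 20 to 120 N. Pads are 22 mm wide; open, the fingers measure 114 mm over their backs; the gripper's body (76 mm by 85 mm) begins 54 mm behind the grasp point. The pads swing forward as they close: fully open they stand 13 mm farther back than shut.
Start: joints at [-76.301, 17.813, 0.802, 86.603, -0.252, 75.585, -1.558], TCP at [0.152, 0.528, 0.248] pointing down, gripper open.
Joint ranges: [-154.91, 154.91], [-16.99, 109.72], [-72.82, 74.43], [7.12, 147.25], [-82.49, 262.49], [11.32, 116.49], [-174.64, 174.64]. Speed limits (degrees/s): [159.86, 159.86, 180, 180, 180, 180, 180].

## Interface

Orientations are given as [roll, pitch, yaw] about the fixed x, y, z axes, in that order (R = Rz(yaw) Ry(pitch) Rx(roll)).
In Python, from station import robot, fingers, vision, workorder, recognise gives the robot as it stands. Calls block until the motion is done:
- robot.move_to(position, orientation): joint-space move of the TCP to a pose.
- robot.line_to(position, orientation=None, velocity=0.15, f_stop=None): straight line of the TCP; orientation=None keeps the orientation; velocity is the mean speed in m/s. With f_stop (N) it stops when the force on the tool has changed by that much, and returns True; else False.
- robot.move_j(angles): joint-space move.
- fingers.gripper_to(opening, force=None): opening from 0.0 (shut) to 1.0 (fully open); force is the grip in N (None keeps the last); returns when the fingers have stopped.
- robot.pause(seconds).
- robot.inverse_kinematics(position, orientation): joint angles nearest the present ones, or None.
- vision.grab_frame(name): name is "scene" or "top" or "wrist"; returns the picture (384x512x3 uint8, red, green, blue); there is no depth.
- vision.calibration(name): a dict with "mtx" (3x3 intrinsics, pixels), "extrinsics" (4x4, takes a point from world to camera coordinates); the wrist camera has in their place "T_tool_cam" (4x4, takes a point from camera to tool coordinates, whose origin is the TCP and whose axes are the flange's). Camera axes: x right, y up, looking along -z (the intrinsics and any distortion apply to the point x, -y, -z); pixel columns grow to the right and rows downward; lengths in m; the calibration is good to about 2 mm. A picture is of the moment at which its call begins: read the wrist's pose just before it. calibration takes no time and is no camera call.
A pose or a line that the arm cannot do raises robot.PlanningError and nothing moves.
- workorder.close_job(): hands the job in; it is judged then, once.
Trained networks look in the newest picture that a camera, given by its name, has taken for a name from the list of things; names that differ only in an ending like _2 or _b are one class to them, and where a whole thing is asked for, a point or a joint stands for the part that bears it (a point fixed in the world has none). Each returns a list of dicts, best first, with "p" (0 to 1); they miss things now and then, are a little off and sometimes report something else, mostly with a low value. They report only what shows in the picture. A call takes as long as a camera call.
- recognise(label, camera): "rect" ([centre column, centre row, width, height] in pixels, round what is visible of it).
Readings, each from a call of its own:
- robot.current_time_s(): time.
- robot.current_joint_positions(): joint angles.
- robot.current_dq(): joint speeds.
- robot.current_joint_torque(): joint torques, N m.
- robot.current_tool_pos(): TCP position.
- robot.current_eef_rot(): TCP orientation.
- robot.current_contact_force(): force on the tool from outside, world axes, zero at the start.
- robot.current_torque(): the same for the moment, N m.
- robot.current_finger_gap(): opening from 0.0 (shut) to 1.0 (fully open).
- robot.current_gripper_force(): force on a finger pad.
Only numpy, scipy, OpenCV 4.12 (cv2) and the standard library are available. Lean on these libraries where they do the work, as an engineer would, in place of code of your own. Each camera call takes 0.05 s, during which the arm holds its last target. There are 200 camera calls.

## Task

Stand the empty white tube rack in the clamping bay of the bench mixer, flat on the platform between the two end stops, and let it go. Then reach down through the narrow round guard and turn the sunk red knob clockwise until the jaw grips the rack with about 20 newtons (14 to 26 is good; more than 45 cracks the plastic): where it starts to bite depends on how the fence was set, so feel for it. Do not drop the rack, lean on the guard or on the jaw, or disturb the other things on the bench.

Things in the scene. Friction and masses are not known exactly. Their poses are not given: they have to be found in the camera images.
- mixer: Low cream bench mixer, 222 (x) x 194 (y) mm, fixed to the bench, with an aluminium platform 46 mm above the bench. Origin: centre of its footprint at bench height; x points to its rear, y to its left, z up. Knob housing at the front, on x = -55 mm; clamping bay at the rear, from front to rear: jaw, gap for the rack, fence. End stops left and right of the gap, 154 mm apart, 14 mm high.
- bay (a point): Point on the platform, 46 mm above the bench, at mixer x = 57 mm, y = 0: where the middle of the rack's underside stands when it is pressed on the fence in its nominal setting. Axes as the mixer's; the rack's long side goes along y, either way round. Lower the rack midway between the jaw and the foremost setting of the fence; it clears both by 1.7 mm or more.
- fence_nominal (a point): Nominal place of the fence's front face, on the platform at mixer x = 75 mm. The fence is a bar, 14 mm high, set by hand: its face really stands up to 2 mm in front of or behind this point, it does not move while working, and the setting is not measured.
- tube_rack: Empty white plastic six-place tube rack, 36 (x) x 147 (y) x 52 (z) mm, 0.10 to 0.19 kg, loose on the bench. Origin: centre of its underside; y along its length. Solid base 12 mm high, above it side rails at 29 to 33 and 48 to 52 mm height. Grasp it across the 36 mm in the upper 25 mm, near the middle of its length: jaw and fence stand 14 mm high close to its foot in the bay.
- clamp_knob: Red bar knob sunk in the guard, turning about the vertical. Origin: on its axis, 51 mm above the bench; x along the bar to the white line, z up. The bar is 42 mm long, 12 mm wide, its top 82 mm above the bench, rising from a black disc (radius 26 mm) at 60 mm. Clockwise from above drives the jaw on by 7 mm a radian; it bites after about 0.5 to 1.3 rad.
- knob_top (a point): Centre of the knob's top, 82 mm above the bench; axes as the knob's. The knob stays where it is left: slow turning takes 0.25 N m of friction, plus 0.007 N m per newton of jaw force. At rest friction hides some of it: turn in small slow steps, read each the same way; 0.14 N m above free turning is 20 N. From first bite to 20 N takes 0.15 to 0.2 rad (at the end 2 N per 0.01 rad).
- knob_guard: Cream clamp housing, 104 (x) x 140 (y) mm, fixed on the mixer's front half, with a round well in which the knob sits and a steel guard ring (94 mm outer diameter) round its mouth. The ring's top is 96 mm above the bench, 14 mm above the knob's top; its opening is 80 mm across. Origin: on the knob's axis, 46 mm above the bench. Fingers pass only when they measure less than about 72 mm over all.
- jaw: Black rubber face (45 N/mm) of the aluminium jaw bar, 118 mm long (y), 13 mm high over the platform, sliding to mixer +x, driven by the knob. Origin: middle of the face at platform height. Free gap between jaw and nominal fence at the start: 41 to 44 mm, for the 36 mm rack.
- bench_timer: Cream bench timer with red dial, 66 x 66 x 46 mm, loose bystander; origin: centre of its underside.
- reagent_vial_0: Reagent vial with blue cap, 23 mm in diameter, 46 mm high, loose bystander; origin: centre of its underside.
- reagent_vial_1: A second reagent vial with blue cap, 23 mm in diameter, 46 mm high, loose bystander; origin: centre of its underside.

How it is judged (in metres and radians):
On the way:
1. the rack stands flat in the bay between the end stops, let go, and is not yet clamped (x of tube_rack in the frame of mixer between 0.046 and 0.061 m and y of tube_rack in the frame of mixer between -0.005 and 0.005 m and z of tube_rack in the frame of mixer between 0.043 and 0.049 m and angle between tube_rack's own z axis and vertical below 0.05 rad and angle between the y axis of tube_rack and the y axis of mixer, either way round below 0.1 rad and contact force between the fingers and tube_rack below 0.2 N and contact force between jaw and tube_rack below 8 N), for 0.2 s.
At the end, for the whole second after the job is handed in: The rack stands flat on the platform in the bay (between the end stops, within 5 mm along its length and between jaw and fence, tilted less than 3 degrees), at rest and let go, and the jaw presses on it with 14 to 26 N (x of tube_rack in the frame of mixer between 0.046 and 0.061 m and y of tube_rack in the frame of mixer between -0.005 and 0.005 m and z of tube_rack in the frame of mixer between 0.043 and 0.049 m and angle between tube_rack's own z axis and vertical below 0.05 rad and angle between the y axis of tube_rack and the y axis of mixer, either way round below 0.1 rad and contact force between jaw and tube_rack between 14 and 26 N and linear speed of tube_rack below 0.01 m/s); the robot touches nothing.
It fails at once if the jaw presses on the rack with more than 45 N (contact force between jaw and tube_rack above 45 N).
It fails at once if the robot leans on the knob guard with more than 12 N (contact force between any of the fingers, the arm and knob_guard above 12 N).
It fails at once if the robot pushes on the jaw with more than 12 N (contact force between any of the fingers, the arm and jaw above 12 N).
It fails at once if the rack is dropped (it falls, let go, at more than 0.35 m/s) or tips over ((contact force between the fingers and tube_rack below 0.1 N and linear speed of tube_rack above 0.35 m/s) or angle between tube_rack's own z axis and vertical above 0.6 rad).
It fails at once if a bystander (timer or vial) is moved by more than 20 mm (distance of any of bench_timer, reagent_vial_0, reagent_vial_1 from where it was at the start of the episode above 0.02 m).
It also fails if it takes over 72 s, if anything falls off the work surface, if the arm or the gripper's body presses on something with over 40 N, if the wrist force passes 120 N, or if a joint passes its speed limit or range.

## Working session

There is one attempt and no reset: what is moved stays moved. The work goes in short steps, each a Python script; the robot and the scene stay as the last script left them, time stands still between calls to the robot, and variables do not carry over. Pictures are saved under pics/ and viewed, at most 10 in all, crops included, and the job is handed in when it is done.

```bash
ls; mkdir -p pics
python3 - <<'E'
from station import robot, fingers, vision, workorder, recognise
import cv2
print(robot.current_tool_pos(),robot.current_eef_rot(),robot.current_time_s(),robot.tip_reach)
for c in ("scene","top"):
    im=vision.grab_frame(c); cv2.imwrite(f"pics/{c}0.png",im[:,:,::-1])
    k=vision.calibration(c); print(c,k)
    for l in ("mixer","tube_rack","clamp_knob","knob_guard","jaw","bench_timer","reagent_vial_0"):
        print(l,[(d["p"],d["rect"]) for d in recognise(l,c)[:3]])
print(vision.calibration("wrist"))
a=cv2.imread("pics/scene0.png");b=cv2.imread("pics/top0.png")
E
```

```text
pics
[0.15223955 0.52778056 0.24720051] [-1.79862342e+02  6.76844135e-03  1.63911810e+02] 0.0 0.017
scene {'mtx': array([[359.24561024,   0.        , 252.61678581],
       [  0.        , 359.24561024, 192.93275012],
       [  0.        ,   0.        ,   1.        ]]), 'extrinsics': array([[ 0.89242128, -0.45112198,  0.00855717, -0.466975  ],
       [ 0.26163634,  0.53284089,  0.80475276, -0.19206563],
       [-0.36760127, -0.71593962,  0.59354845, -1.12866841],
       [ 0.        ,  0.        ,  0.        ,  1.        ]])}
mixer [(0.69, [244.3, 191.4, 73.3, 46.1])]
tube_rack [(0.84, [219.9, 158.3, 15.9, 27.5])]
clamp_knob []
knob_guard [(0.55, [230.9, 185.4, 42.2, 32.6])]
jaw []
bench_timer [(0.96, [339.1, 274.0, 26.8, 25.8])]
reagent_vial_0 [(0.65, [304.1, 278.9, 5.9, 17.1]), (0.61, [279.6, 280.2, 8.1, 14.2])]
top {'mtx': array([[417.08687485,   0.        , 251.19086602],
       [  0.        , 417.08687485, 184.98704793],
       [  0.        ,   0.        ,   1.        ]]), 'extrinsics': array([[-4.10228473e-04, -9.99987863e-01, -4.90972960e-03,
        -3.01369407e-02],
       [ 9.
[... 425 characters left out ...]
uard [(0.63, [219.4, 201.0, 40.8, 32.4])]
jaw []
bench_timer [(0.53, [354.1, 170.8, 21.3, 19.7])]
reagent_vial_0 [(0.54, [346.3, 197.5, 5.6, 9.4]), (0.42, [338.0, 215.9, 8.4, 4.1])]
{'mtx': array([[281.66665522,   0.        , 260.01555639],
       [  0.        , 281.66665522, 190.99410146],
       [  0.        ,   0.        ,   1.        ]]), 'T_tool_cam': array([[ 4.13819820e-04,  9.62827923e-01,  2.70115195e-01,
         6.91868501e-02],
       [ 9.99999909e-01, -4.27433524e-04, -8.42177506e-06,
        -8.74272466e-04],
       [ 1.07347570e-04,  2.70115174e-01, -9.62828012e-01,
        -1.26439864e-01],
       [ 0.00000000e+00,  0.00000000e+00,  0.00000000e+00,
         1.00000000e+00]])}
```

View pics/top0.png

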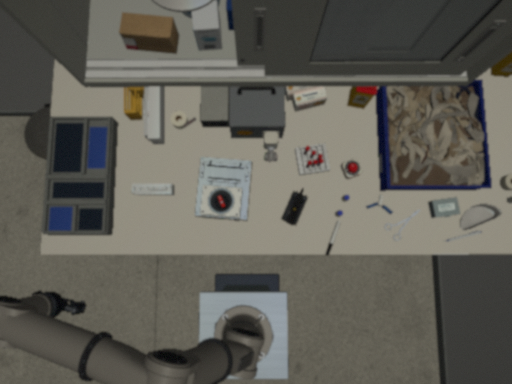

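View pics/scene0.png

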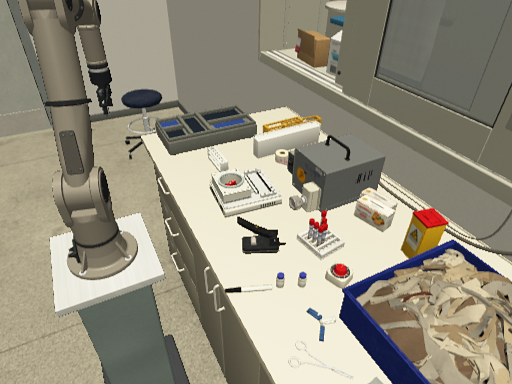

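The top view shows the mixer at (223,187) with its knob at (221,202), facing the robot. The white rack is at (153,188), the timer near (352,168), and the vials near (346,198) and (339,213). Next I'll get close-ups with the wrist camera.

```bash
cat > h.py <<'E'
from station import robot, fingers, vision, workorder, recognise
import numpy as np, cv2
from scipy.spatial.transform import Rotation as Ro
def wc(name, pose=None):
    "K, R (cam->world), camera origin"
    k=vision.calibration(name)
    if name=="wrist":
        p,r=pose; Rt=Ro.from_euler("xyz",r,degrees=True).as_matrix(); T=k["T_tool_cam"]
        return k["mtx"],Rt@T[:3,:3],np.array(p)+Rt@T[:3,3]
    E=k["extrinsics"]; return k["mtx"],E[:3,:3].T,-E[:3,:3].T@E[:3,3]
def back(cam,uv,z):
    K,R,o=cam; d=R@np.array([(uv[0]-K[0,2])/K[0,0],-(uv[1]-K[1,2])/K[1,1],-1]); return o+d*(z-o[2])/d[2]
def proj(cam,P):
    K,R,o=cam; c=(np.asarray(P)-o)@R; return np.stack([K[0,2]+K[0,0]*c[...,0]/-c[...,2],K[1,2]-K[1,1]*c[...,1]/-c[...,2]],-1)
def pose(): return robot.current_tool_pos(),robot.current_eef_rot()
def shot(fn):
    P=pose(); im=vision.grab_frame("wrist"); cv2.imwrite(f"pics/{fn}.png",im[:,:,::-1]); np.savez(f"pics/{fn}.npz",p=P[0],r=P[1]); return wc("wrist",P),im
def load(fn):
    d=np.load(f"pics/{fn}.npz"); return wc("wrist",(d["p"],d["r"]))
E
python3 - <<'E'
from h import *
t=wc("top"); s=wc("scene")
print("mixer",back(t,(223,187),.04)); print("knob",back(t,(221.3,202),.08),back(s,(231,184),.08)); rk=back(t,(152.5,188.5),.052); print("rack",rk)
kn=back(t,(221.3,202),.08)
print("timer",back(t,(352,168),.04),back(s,(339,274),.03),"vials",back(t,(346,198),.04),back(t,(339,213),.04),back(s,(304,279),.03),back(s,(280,280),.03))
for y in (90,-90):
    print(y,robot.inverse_kinematics([*rk[:2],.1],[180,0,y]),robot.inverse_kinematics([*kn[:2],.15],[180,0,y]))
Y=90
c=rk-np.array([0,.05,0]); robot.move_to([c[0],c[1],.18],[180,0,Y]); shot("w_rack"); print([(d["p"],d["rect"]) for d in recognise("tube_rack","wrist")])
c=kn+np.array([.055,-.05,0]); robot.move_to([c[0],c[1],.25],[180,0,Y]); shot("w_mix")
for l in ("mixer","clamp_knob","knob_guard","jaw"): print(l,[(d["p"],d["rect"]) for d in recognise(l,"wrist")])
print(robot.current_time_s())
a=cv2.imread("pics/w_rack.png");b=cv2.imread("pics/w_mix.png")
cv2.imwrite("pics/r2.png",cv2.resize(a,None,fx=1.5,fy=1.5)); cv2.imwrite("pics/m2.png",cv2.resize(b,None,fx=1.5,fy=1.5))
E
```

```text
mixer [0.52980099 0.07315995 0.04      ]
knob [0.46992693 0.0757656  0.08      ] [0.46985418 0.06976789 0.08      ]
rack [0.5227959 0.3297005 0.052    ]
timer [ 0.60028883 -0.40344733  0.04      ] [ 0.59242064 -0.41315608  0.03      ] vials [ 0.48861387 -0.37743169  0.04      ] [ 0.43368568 -0.35009076  0.04      ] [ 0.49201076 -0.38371288  0.03      ] [ 0.42928537 -0.35657556  0.03      ]
90 [-49.13518877  33.48985273  22.94882647  87.47381106 -14.11533615
  61.90956581 -22.93294361] [-42.34705693  16.021675    37.70915811 107.35795737 -11.20442318
  60.31970989  -0.12868271]
-90 [-30.42570986  32.339519    -5.0313021   86.62191759   3.0696343
  61.17321514 143.83909928] [-28.36677361  14.33958342  20.44753536 106.89008584  -5.74753782
  59.76564815 174.39560306]
[(0.78, [264.9, 125.8, 42.0, 172.9])]
mixer [(0.95, [265.3, 125.3, 215.4, 183.0]), (0.6, [214.1, 129.9, 48.9, 45.1])]
clamp_knob []
knob_guard [(0.87, [213.7, 128.2, 112.3, 154.9]), (0.37, [215.6, 129.1, 45.4, 47.5])]
jaw [(0.75, [293.7, 134.3, 15.4, 107.4])]
3.8333
```

View pics/r2.png

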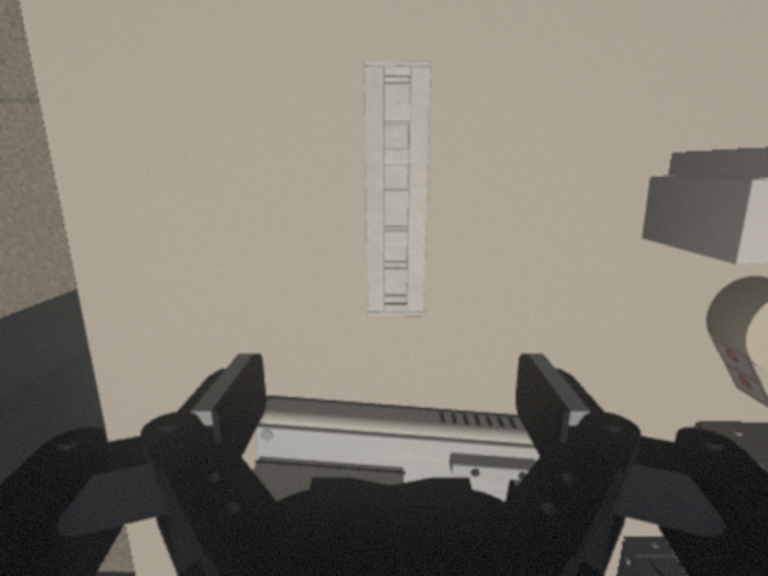

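View pics/m2.png

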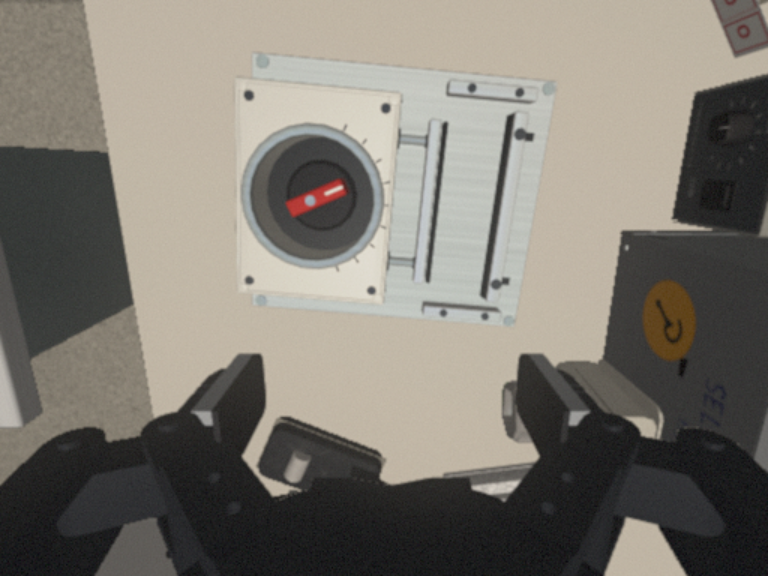

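Rack view: its top outline has corners at about (243,41), (287,41), (284,211), (245,211) in native pixels. Mixer view: plate corners are at (169,35), (371,54), (343,217), (169,202), the guard ring centre is at (209,130), and the knob bar's white line points about 20° up to the right. Next I'll fit the poses and take a closer bay view.

```bash
cat >> h.py <<'E'
from scipy.optimize import least_squares
def fit(cam,loc,pix,x0):
    "planar pose x,y,yaw of an object from local points & pixels"
    loc=np.array(loc,float);pix=np.array(pix,float)
    def W(q): c,s=np.cos(q[2]),np.sin(q[2]); return np.c_[q[0]+c*loc[:,0]-s*loc[:,1],q[1]+s*loc[:,0]+c*loc[:,1],loc[:,2]]
    r=least_squares(lambda q:(proj(cam,W(q))-pix).ravel(),x0); return r.x,r.fun.reshape(-1,2)
def toM(m,p): d=np.array(p[:2])-m[:2]; c,s=np.cos(m[2]),np.sin(m[2]); return np.array([c*d[0]+s*d[1],-s*d[0]+c*d[1]])
def toW(m,p): c,s=np.cos(m[2]),np.sin(m[2]); return np.array([m[0]+c*p[0]-s*p[1],m[1]+s*p[0]+c*p[1]])
E
python3 - <<'E'
from h import *
np.set_printoptions(precision=4,suppress=True)
c=load("w_rack"); q,r=fit(c,[(a,b,.052) for a,b in((-.018,.0735),(.018,.0735),(.018,-.0735),(-.018,-.0735))],np.array([(364,62),(431,62),(426,316),(368,316)])/1.5-.17,[.52,.33,0]); print("rack",q,r.round(1).tolist())
c=load("w_mix")
loc=[(a,b,.046) for a,b in((-.111,.097),(.111,.097),(.111,-.097),(-.111,-.097))]+[(-.055,0,.096)]
px=np.array([(252,52),(556,81),(515,327),(252,305),(313.5,195.5)])/1.5-.17
m,r=fit(c,loc,px,[.52,.07,0]); print("mixer",m,r.round(1).tolist())
k=lambda u,v,z:toM(m,back(c,(u/1.5-.17,v/1.5-.17),z))
print("knob top c",k(316,197.5,.082)); a,b=back(c,(290,209),.082) if 0 else (back(c,(290/1.5,209/1.5),.082),back(c,(343.5/1.5,188/1.5),.082)); d=b-a; print("bar yaw world",np.degrees(np.arctan2(d[1],d[0])),np.hypot(*d[:2]))
print("jaw",k(447,122,.059),k(429,283,.059),"fence top",k(513,113,.060),k(481,298,.046))
b=toW(m,[.053,0]); robot.move_to([b[0],b[1]-.062,.175],[180,0,90+np.degrees(m[2])])
cam,im=shot("w_bay")
np.save("m.npy",m); np.save("q.npy",q)
cv2.imwrite("pics/bay2.png",cv2.resize(im[:,:,::-1],None,fx=3,fy=3,interpolation=cv2.INTER_CUBIC)[0:600,300:1100])
print(pose(),robot.current_time_s())
E
```

```text
rack [0.5243 0.3328 0.007 ] [[0.3, -0.2], [-0.3, -0.3], [-0.5, 0.3], [0.5, 0.3]]
mixer [ 0.5268  0.0719 -0.0834] [[-1.9, -3.3], [4.1, -2.5], [1.0, 2.7], [-1.5, 2.6], [-1.6, 2.8]]
knob top c [-0.0542  0.0006]
bar yaw world 20.95488317646887 0.039782248910511554
jaw [0.0315 0.0588] [ 0.0321 -0.0587] fence top [0.0765 0.0685] [ 0.0773 -0.071 ]
(array([0.5798, 0.006 , 0.1756]), array([179.9861,  -0.0133,  85.2687])) 4.35
```

View pics/bay2.png

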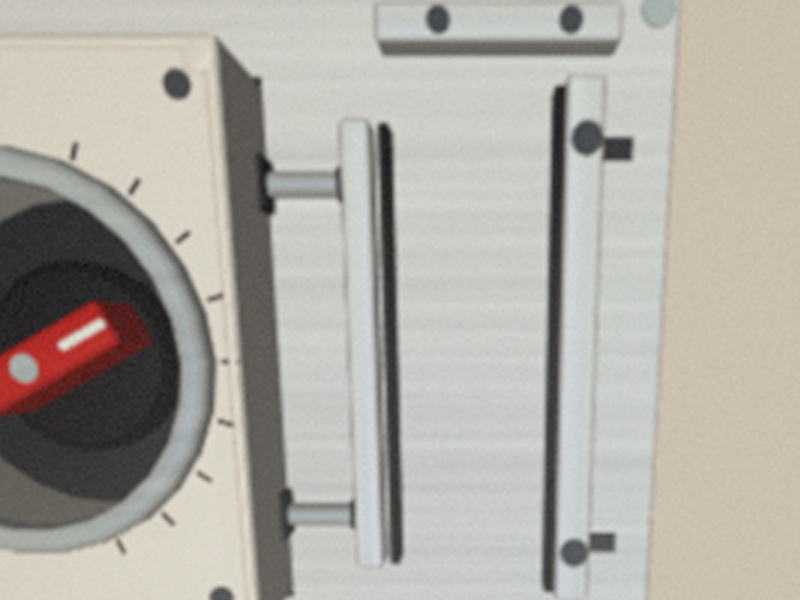

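The closer view of the bay shows the jaw's rubber inner edge at native (231,113), the fence's face edge at (284,113), and the knob axis at the lower left of the crop. Now I'll compute the geometry from sub-pixel edges.

Run:
```python
from h import *
np.set_printoptions(precision=4,suppress=True)
m=np.load("m.npy"); cb=load("w_bay"); g=cv2.imread("pics/w_bay.png",0).astype(float)
J=[];F=[]
for v in range(60,170,5):
    row=g[v-1:v+2].mean(0)
    def edge(lo,hi,rising):
        s=row[lo:hi]; k=int(np.argmin(s)); t=120
        i=lo+k
        while row[i]<t: i+=1 if rising else -1
        return i-(row[i]-t)/(row[i]-row[i-1]) if rising else i+(row[i]-t)/(row[i]-row[i+1])
    J.append((edge(222,240,1),v)); F.append((edge(275,292,0),v))
jw=np.array([back(cb,p,.047)[:2] for p in J]); fw=np.array([back(cb,p,.047)[:2] for p in F])
for n,w in (("jaw",jw),("fence",fw)):
    f=np.polyfit(w[:,1],w[:,0],1); print(n,"x=%.4f at y=m.y, slope %.4f rad"%(np.polyval(f,m[1]),f[0]), "res",np.std(w[:,0]-np.polyval(f,w[:,1])))
f=np.polyfit(jw[:,1],jw[:,0],1); f2=np.polyfit(fw[:,1],fw[:,0],1); yaw=-(f[0]+f2[0])/2; print("yaw",yaw, "gap",(np.polyval(f2,m[1])-np.polyval(f,m[1]))*np.cos(yaw))
# ring: outer circle fits in w_mix
c=load("w_mix")
for n,u,v,z in (("ring",314.5,196,.096),("bar c",316.5,198.5,.082),("dot",310,200.5,.082),("disc",321,194.5,.060)):
    p=back(c,(u/1.5-.17,v/1.5-.17),z); print(n,p[:2],toM(m,p))
# platform-level symmetric features, bay crop coords
B=lambda u,v,z: back(cb,((u+300)/3-.33,v/3-.33),z)
print("jaw bar ends y",toM(m,B(356,119,.059)),toM(m,B(370,567,.059)),"stop inner(top edge)",toM(m,B(500,41,.060)))
print("fence screws",toM(m,B(587,137,.06)),toM(m,B(573,552,.06)))
print("stops in mix",[toM(m,back(c,(u/1.5-.17,v/1.5-.17),z)) for u,v,z in((490,97,.06),(490,102,.046),(460,305,.06))])
```

```text
jaw x=0.5590 at y=m.y, slope 0.0840 rad res 5.972082020689748e-05
fence x=0.6027 at y=m.y, slope 0.0824 rad res 5.073595176193503e-05
yaw -0.08320752756189943 gap 0.04352055893314241
ring [0.4744 0.0788] [-0.0528  0.0025]
bar c [0.4732 0.0763] [-0.0538 -0.0001]
dot [0.4687 0.0749] [-0.0581 -0.0019]
disc [0.4729 0.0777] [-0.0543  0.0012]
jaw bar ends y [0.0242 0.0601] [ 0.0236 -0.0597] stop inner(top edge) [0.0612 0.0775]
fence screws [0.0838 0.0557] [ 0.0835 -0.0548]
stops in mix [array([0.059 , 0.0772]), array([0.0624, 0.0763]), array([ 0.0583, -0.0742])]
```

Two features agree on a mixer yaw of -4.8°. The gap is 43.5 mm, with its middle at mixer x ≈ 54 mm. Next I'll grasp the rack.

Run:
```python
from h import *
np.set_printoptions(precision=4,suppress=True)
q=np.load("q.npy"); R=[180,0,90+np.degrees(q[2])]
fingers.gripper_to(.8,40)
robot.move_to([q[0],q[1],.13],R)
print("down stop",robot.line_to([q[0],q[1],.042],R,velocity=.08,f_stop=8),pose())
fingers.gripper_to(0,40)
print("gap",robot.current_finger_gap(),robot.current_gripper_force(),robot.current_contact_force(),pose()[0])
robot.line_to([q[0],q[1],.16],velocity=.1); robot.pause(.2)
cam,im=shot("w_hand"); print(robot.current_finger_gap(),robot.current_contact_force(),robot.current_torque(),robot.current_time_s())
cv2.imwrite("pics/hand2.png",cv2.resize(im[:,:,::-1],None,fx=2.2,fy=2.2,interpolation=cv2.INTER_CUBIC)[150:750,160:960])
```

```text
down stop False (array([0.5249, 0.3331, 0.0427]), array([179.9246,  -0.0472,  90.4047]))
gap 0.4108277047593134 40.28145521879196 [-0.1741  1.3018  1.807 ] [0.5249 0.333  0.0427]
0.41504965104928143 [ 0.3516 -0.0023 -0.8793] [-0.0112  0.0675 -0.0085] 9.1583
```

View pics/hand2.png

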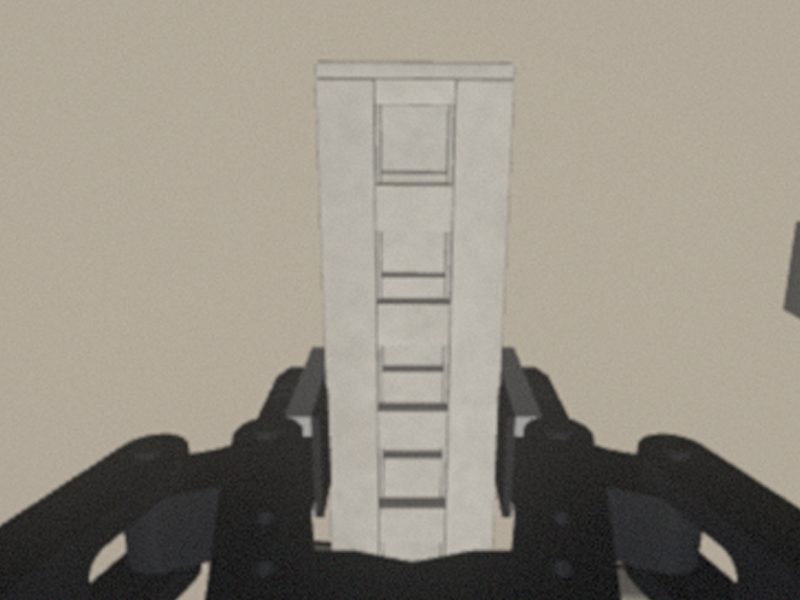

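The rack is held squarely between the pads. Its far end shows corners at (317,62) and (514,63) in the crop. Next I'll compare this with the tool axis to get the camera bias, then carry the rack to the bay.

Run:
```python
from h import *
np.set_printoptions(precision=4,suppress=True)
cam=load("w_hand"); d=np.load("pics/w_hand.npz"); Rt=Ro.from_euler("xyz",d["r"],degrees=True).as_matrix()
f=lambda u,v:(back(cam,((u+160)/2.2-.3,(v+150)/2.2-.3),d["p"][2]+.0095)-d["p"])@Rt
L=[f(317,62),f(514,63),f(325,350),f(503,350),f(331,520),f(493,520)]
for p in L: print(p)
# hand offsets: tool y = world +x, tool x = world +y
by=(L[0][1]+L[1][1]+L[2][1]+L[3][1])/4; ex=(L[0][0]+L[1][0])/2-.0735; print("camera says rack in tool: x",ex,"y",by)
m=np.load("m.npy"); m[2]=-.0833; np.save("m.npy",m); R=[180,0,90+np.degrees(m[2])]
t=toW(m,[.0538-by,0.]); print("target",t)
robot.move_to([t[0],t[1],.20],R); robot.pause(.1)
np.save("t.npy",t); print(pose(),robot.current_finger_gap(),robot.current_time_s())
```

```text
[ 0.0739 -0.018  -0.0095]
[ 0.0737  0.0173 -0.0096]
[ 0.0183 -0.0187 -0.0095]
[ 0.0184  0.0175 -0.0095]
[-0.0222 -0.0189 -0.0095]
[-0.0221  0.0169 -0.0095]
camera says rack in tool: x 0.00032909013431713097 y -0.0004715774764815668
target [0.5809 0.0674]
(array([0.5805, 0.0711, 0.1993]), array([-179.9205,   -0.087 ,   85.5321])) 0.4099356129274078 10.325
```

Run:
```python
from h import *
np.set_printoptions(precision=4,suppress=True)
m=np.load("m.npy");t=np.load("t.npy"); R=[180,0,90+np.degrees(m[2])]
robot.line_to([*t,.12],R,velocity=.08); robot.pause(.4); p=robot.current_tool_pos(); print(p,robot.current_eef_rot(),t)
e=t-p[:2]; c=t+e*(np.abs(e)<.004)   # correct steady offset
print(robot.line_to([*c,.091],R,velocity=.04,f_stop=6),pose()[0])
s=robot.line_to([*c,.084],R,velocity=.012,f_stop=3); robot.pause(.2)
print(s,pose(),toM(m,pose()[0]),robot.current_contact_force(),robot.current_finger_gap(),robot.current_time_s())
```

```text
[0.581  0.0675 0.1202] [179.9856  -0.0086  85.2324] [0.5809 0.0674]
False [0.5811 0.0673 0.0912]
True (array([0.5812, 0.0674, 0.0886]), array([179.9524,  -0.014 ,  85.2297])) [ 0.0546 -0.    ] [-0.7687  0.8397  4.8927] 0.41408142090797173 13.3167
```

Contact came at 0.0886, where I predicted 0.0887, so the rack is on the platform. Next: release, retreat and check.

Run:
```python
from h import *
np.set_printoptions(precision=4,suppress=True)
m=np.load("m.npy"); R=[180,0,90+np.degrees(m[2])]
fingers.gripper_to(.56); robot.pause(.4); print(robot.current_gripper_force(),robot.current_contact_force())
p=robot.current_tool_pos(); robot.line_to([p[0],p[1],.16],velocity=.1)
b=toW(m,[.0,0]); robot.move_to([b[0],b[1]-.055,.22],R); robot.pause(.3)
cam,im=shot("w_pl"); print(robot.current_time_s())
cv2.imwrite("pics/pl2.png",cv2.resize(im[:,:,::-1],None,fx=2.4,fy=2.4,interpolation=cv2.INTER_CUBIC)[0:600,250:1050])
```

```text
0.0 [ 0.9673 -0.0081  0.0665]
15.6917
```

View pics/pl2.png

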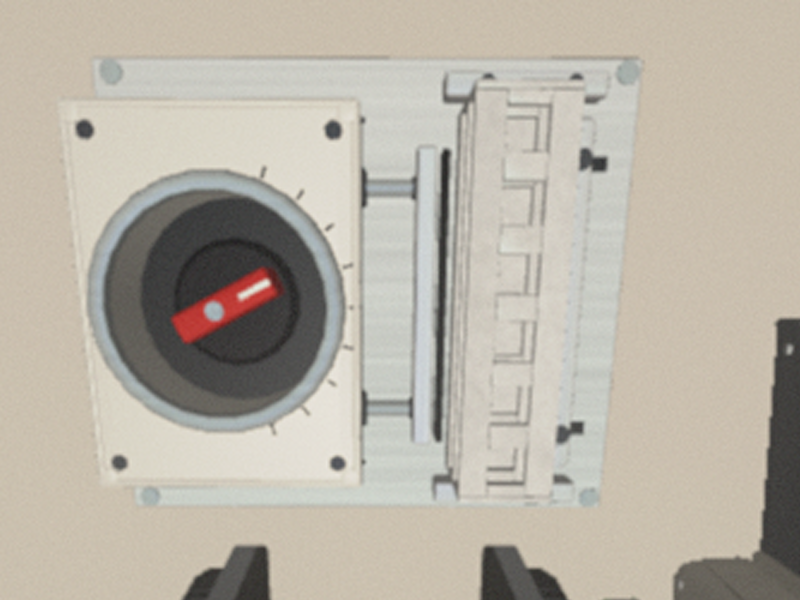

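The rack now stands in the bay between the end stops with gaps on both the jaw and fence sides. The knob bar runs from (180,330) to (272,279) in the crop. Next I'll locate the knob precisely and check the arm's turning range.

Run:
```python
from h import *
np.set_printoptions(precision=4,suppress=True)
m=np.load("m.npy"); cam=load("w_pl"); im=cv2.imread("pics/w_pl.png").astype(int)
B=lambda u,v,z: back(cam,((u+250)/2.4-.3,v/2.4-.3),z)
print("ring",B(217,300.5,.096)[:2],"axis from mixer",toW(m,[-.055,0]))
# bright red top + white line + dot by hull of red mask
msk=((im[...,2]>130)&(im[...,2]-im[...,1]>60)).astype(np.uint8)
n,l,st,ce=cv2.connectedComponentsWithStats(msk); i=1+np.argmax(st[1:,4]); pts=np.argwhere(l==i)[:,::-1].astype(np.float32)
w=np.array([back(cam,p,.082)[:2] for p in pts]).astype(np.float32)*1000; r=cv2.minAreaRect(w); bx=cv2.boxPoints(r)/1000; print("bar rect mm",r)
a,b=B(180,330,.082),B(272,279,.082); d=(b-a)[:2]; ang=np.degrees(np.arctan2(d[1],d[0])); print("hand",(a+b)[:2]/2,ang,np.hypot(*d))
q0=np.array(robot.current_joint_positions())
for y0 in (ang,ang+180):
  for dy in (0,-45,-90): print(y0+dy,robot.inverse_kinematics([*(a+b)[:2]/2,.085],[180,0,(y0+dy+180)%360-180]))
rk=[toM(m,B(u,v,.098)) for u,v in((476,82),(586,82),(460,497),(550,500))]; print("rack corners mixer",np.array(rk),np.mean(rk,0))
```

```text
ring [0.4736 0.0792] axis from mixer [0.472  0.0765]
bar rect mm ((472.4930419921875, 76.54280090332031), (40.99459457397461, 11.234559059143066), 22.790449142456055)
hand [0.4734 0.077 ] 22.996160072305955 0.04081423304052212
22.996160072305955 [-45.9077  23.5582  43.8833 111.2497 -20.2765  53.0791 -58.9993]
-22.003839927694045 [-52.213   26.4709  53.0264 111.4344 -25.8419  54.7832 -98.676 ]
-67.00383992769405 [ -58.0903   30.9238   62.7018  111.5891  -32.7139   57.67   -137.1676]
202.99616007230594 [-21.4815  19.2568  12.4873 110.4037  -5.2737  50.8816 106.6564]
157.99616007230594 [-27.6814  19.7152  20.1621 110.6329  -8.5937  51.0912  64.8048]
112.99616007230594 [-33.9188  20.5318  28.021  110.8553 -12.1566  51.4848  23.208 ]
rack corners mixer [[ 0.0362  0.073 ]
 [ 0.0723  0.0731]
 [ 0.0362 -0.0708]
 [ 0.071  -0.0719]] [0.0539 0.0008]
```

```bash
cat >> h.py <<'E'
KN=np.array([.4727,.0766]); YAW0=202.8
def kR(phi): return [180,0,(YAW0-np.degrees(phi)+180)%360-180]
E
python3 - <<'E'
from h import *
np.set_printoptions(precision=4,suppress=True)
fingers.gripper_to(.34,80)
robot.move_to([*KN,.16],kR(0)); robot.pause(.3); print(pose(),robot.current_finger_gap(),robot.current_contact_force(),robot.current_torque())
print(robot.line_to([*KN,.105],kR(0),velocity=.06,f_stop=5))
print(robot.line_to([*KN,.0855],kR(0),velocity=.03,f_stop=4),pose(),robot.current_contact_force())
if robot.current_tool_pos()[2]<.09:
    fingers.gripper_to(0,80); robot.pause(.3)
    print(robot.current_finger_gap(),robot.current_gripper_force(),pose(),robot.current_contact_force(),robot.current_torque(),robot.current_time_s())
E
```

```text
(array([0.4728, 0.0765, 0.16  ]), array([-179.9945,    0.0003, -157.2137])) 0.33958484449042464 [0.1281 0.2689 0.7702] [ 0.0011  0.0504 -0.006 ]
False
False (array([0.4728, 0.0766, 0.0855]), array([-179.9946,    0.0105, -157.2015])) [-0.1751 -0.2078 -0.4483]
0.11146016164276124 81.0027801990509 (array([0.4728, 0.077 , 0.086 ]), array([ 179.9724,    0.0308, -157.193 ])) [-3.1362  1.2858  5.6206] [ 0.2109  0.4685 -0.0454] 20.3667
```

```bash
cat >> h.py <<'E'
def step(phi,wait=.25):
    robot.move_to([*KN,.0858],kR(phi)); robot.pause(wait)
    tz=[]
    for _ in range(3): tz.append(robot.current_torque()[2]); robot.pause(.03)
    y=(YAW0-robot.current_eef_rot()[2]+180)%360-180
    f=robot.current_contact_force(); print("cmd %.3f act %.4f  Tz %.4f  F %s gap %.3f t %.1f"%(phi,np.radians(y),np.mean(tz),np.round(f,1),robot.current_finger_gap(),robot.current_time_s()),flush=True)
    return np.mean(tz)
E
python3 - <<'E'
from h import *
for p in (.03,.06,.1,.2,.3,.4): step(p)
E
```

```text
cmd 0.030 act 0.0292  Tz 0.1474  F [-1.7  1.3  5. ] gap 0.113 t 21.0
cmd 0.060 act 0.0595  Tz 0.1242  F [-1.5  2.   5.2] gap 0.109 t 21.6
cmd 0.100 act 0.0996  Tz 0.0854  F [-1.4  2.   5.5] gap 0.116 t 22.2
cmd 0.200 act 0.2006  Tz -0.1217  F [-2.4  1.7  5.4] gap 0.114 t 22.8
cmd 0.300 act 0.3007  Tz -0.1550  F [-1.7  2.2  5.3] gap 0.117 t 23.4
cmd 0.400 act 0.4006  Tz -0.1505  F [-1.4  2.4  5.3] gap 0.111 t 24.0
```

```bash
cat >> h.py <<'E'
def slow(phi,T,zi=[0]):
    "turn to phi in about T s, using a 0.2 mm line to set the pace; read at end and after rests"
    p=np.array([*KN,.0858]); z=robot.current_tool_pos()[2]
    t0=robot.current_time_s(); robot.line_to(p,kR(phi),velocity=max(np.linalg.norm(p-robot.current_tool_pos()),1e-4)/T)
    r=[robot.current_torque()[2]]; t1=robot.current_time_s()
    for w in (.05,.1): robot.pause(w); r.append(robot.current_torque()[2])
    y=(YAW0-robot.current_eef_rot()[2]+180)%360-180
    print("cmd %.3f act %.4f Tz %s dt %.2f F %s t %.1f"%(phi,np.radians(y),np.round(r,3),t1-t0,np.round(robot.current_contact_force(),1),robot.current_time_s()),flush=True); return r
E
python3 - <<'E'
from h import *
slow(.44,.8); slow(.48,.4); slow(.52,.4); slow(.54,.3); slow(.56,.3);slow(.58,.3)
for p in (.60,.62): step(p,.1)
E
```

```text
cmd 0.440 act 0.4395 Tz [0.09  0.118 0.152] dt 0.25 F [-1.7  3.   5.2] t 24.4
cmd 0.480 act 0.4794 Tz [0.103 0.095 0.013] dt 0.25 F [-1.5  2.4  5.2] t 24.8
cmd 0.520 act 0.5194 Tz [0.09  0.078 0.065] dt 0.25 F [-2.5  3.3  5.8] t 25.2
cmd 0.540 act 0.5391 Tz [0.125 0.09  0.178] dt 0.25 F [-1.1  1.8  4.6] t 25.6
cmd 0.560 act 0.5591 Tz [0.152 0.099 0.151] dt 0.25 F [-1.8  2.3  4.3] t 26.0
cmd 0.580 act 0.5790 Tz [0.141 0.158 0.148] dt 0.25 F [-1.3  1.7  4.9] t 26.4
cmd 0.600 act 0.5990  Tz 0.1201  F [-1.9  3.3  5.4] gap 0.107 t 26.8
cmd 0.620 act 0.6191  Tz 0.1674  F [-2.6  2.8  5.7] gap 0.117 t 27.3
```

```bash
cat >> h.py <<'E'
def tiny(phi,n=5):
    robot.line_to([*KN,.0858],kR(phi),velocity=.02)
    r=[]
    for _ in range(n): r.append(robot.current_torque()[2]); robot.pause(.02)
    y=(YAW0-robot.current_eef_rot()[2]+180)%360-180
    print("%.3f act %.4f T %.3f sd %.3f t %.1f"%(phi,np.radians(y),np.mean(r),np.std(r),robot.current_time_s()),flush=True); return np.mean(r)
E
python3 - <<'E'
from h import *
for p in (.66,.70,.74): tiny(p,3)
for p in np.arange(.75,.821,.01): tiny(p)
E
```

```text
0.660 act 0.6594 T 0.062 sd 0.023 t 27.6
0.700 act 0.6994 T 0.053 sd 0.017 t 27.9
0.740 act 0.7395 T 0.112 sd 0.020 t 28.2
0.750 act 0.7492 T 0.142 sd 0.012 t 28.5
0.760 act 0.7591 T 0.169 sd 0.014 t 28.8
0.770 act 0.7691 T 0.177 sd 0.036 t 29.2
0.780 act 0.7791 T 0.150 sd 0.021 t 29.5
0.790 act 0.7891 T 0.181 sd 0.015 t 29.8
0.800 act 0.7991 T 0.155 sd 0.011 t 30.2
0.810 act 0.8090 T 0.173 sd 0.045 t 30.5
0.820 act 0.8191 T 0.180 sd 0.014 t 30.8
```

Run:
```python
from h import *
L=[]
for p in np.arange(.83,1.1801,.01):
    L.append(tiny(p))
    if np.mean(L[-2:])>.235: break
```

```text
0.830 act 0.8291 T 0.153 sd 0.038 t 31.2
0.840 act 0.8391 T 0.170 sd 0.025 t 31.5
0.850 act 0.8492 T 0.149 sd 0.035 t 31.8
0.860 act 0.8592 T 0.159 sd 0.025 t 32.2
0.870 act 0.8692 T 0.163 sd 0.021 t 32.5
0.880 act 0.8792 T 0.177 sd 0.020 t 32.8
0.890 act 0.8892 T 0.188 sd 0.014 t 33.2
0.900 act 0.8995 T 0.147 sd 0.026 t 33.5
0.910 act 0.9094 T 0.159 sd 0.027 t 33.8
0.920 act 0.9194 T 0.177 sd 0.022 t 34.2
0.930 act 0.9294 T 0.157 sd 0.028 t 34.5
0.940 act 0.9395 T 0.146 sd 0.011 t 34.8
0.950 act 0.9495 T 0.168 sd 0.034 t 35.2
0.960 act 0.9594 T 0.199 sd 0.021 t 35.5
0.970 act 0.9694 T 0.209 sd 0.034 t 35.8
0.980 act 0.9794 T 0.230 sd 0.012 t 36.2
0.990 act 0.9892 T 0.221 sd 0.015 t 36.5
1.000 act 0.9993 T 0.237 sd 0.023 t 36.8
1.010 act 1.0094 T 0.253 sd 0.017 t 37.2
```

Run:
```python
from h import *
L=[.237,.253]
for p in (1.02,1.03,1.04,1.05):
    L.append(tiny(p,8))
    if np.mean(L[-2:])>.288 or L[-1]>.31: break
```

```text
1.020 act 1.0192 T 0.281 sd 0.019 t 37.5
1.030 act 1.0291 T 0.297 sd 0.042 t 37.9
```

The excess torque is about 0.125–0.13 N m (18–19 N). I'll take one more 0.01 rad step, then let go and withdraw.

Run:
```python
from h import *
tiny(1.038,10)
fingers.gripper_to(.34); robot.pause(.2); print(robot.current_gripper_force(),robot.current_contact_force(),pose())
p=robot.current_tool_pos(); print(robot.line_to([p[0],p[1],.17],velocity=.06,f_stop=6),pose()[0])
m=np.load("m.npy"); b=toW(m,[.0,0]); robot.move_to([b[0],b[1]-.055,.22],[180,0,90+np.degrees(m[2])]); robot.pause(.3)
cam,im=shot("w_end"); print(robot.current_time_s(),robot.current_contact_force())
cv2.imwrite("pics/end2.png",cv2.resize(im[:,:,::-1],None,fx=2.4,fy=2.4,interpolation=cv2.INTER_CUBIC)[0:600,250:1050])
```

```text
1.038 act 1.0370 T 0.301 sd 0.022 t 38.4
0.0 [-0.66144648 -0.56250402  0.47062215] (array([0.47269616, 0.07625608, 0.08568159]), array([-1.79980379e+02,  8.36544676e-03,  1.43291730e+02]))
False [0.47236128 0.07622524 0.16957412]
41.5667 [ 0.60257462 -0.92813137  0.51273977]
```

View pics/end2.png

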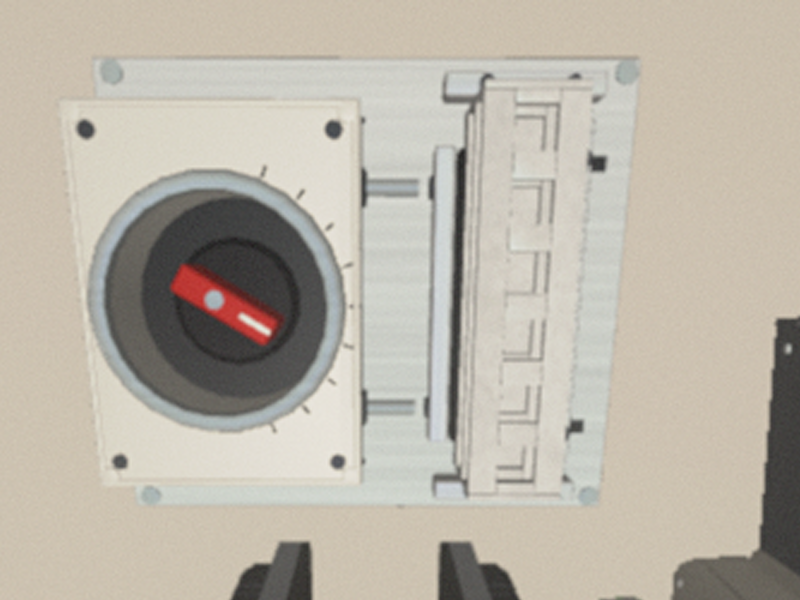

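The rack stands upright, pressed between the jaw (now against its foot at crop x ≈ 462) and the fence. The knob has turned about 60° clockwise, and the robot is clear. I'm handing in the job.

Run:
```python
from h import *
print(workorder.close_job())
```

```text
the job is handed in; nothing more can be done
None
```

The rack stands in the bay, let go, and the knob is turned about 1.04 rad clockwise, to an estimated 20 N jaw grip (judged from knob torque, not measured directly); I handed in the job just after 41.6 s, and no verdict came back.

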